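# Clamp a rail module in the bench holder with its thumbwheel

### The job

Stand the green rail module upright on the bench holder's floor between its two jaws, lengthwise across the holder and centred, and let go. Then, by rolling the holder's recessed orange thumbwheel with a fingertip pressed lightly on its rim (never more than about 13 N), run the sliding jaw up until the module is held snugly between both jaws (a firm nip, at least about 8 N). Do not push the sliding jaw itself, do not slam the module down, and leave the other parts on the bench where they are.

Things in the scene. Friction and masses are not known exactly. Their poses are not given: they have to be found in the camera images.
- green_module_center (a point): Centre (half-way up) of the loose green rail module, a plain block 60 mm long (its x), 22 mm wide (its y), 45 mm tall (its z), about 0.1 kg, standing upright on the table at the start. Either end may point either way. It stands among a grey (64x18x40 mm) and a yellow (52x30x42 mm) module whose places vary.
- holder: Bench module holder, bolted down, origin at table height. Aluminium floor plate: x -25 to 25, y -80 to 110 mm, top z = 12 mm; the module stands on it, length along x, ends overhanging. Steel jaws, 44 mm wide in x, face each other along y. Blue wheel housing: x -25 to 25, y 48 to 110, flat top z = 50 mm. The mid-place for the module before clamping is y about -40 mm.
- fixed_face (a point): Centre of the fixed jaw's clamping face, at (0, -58, 30) mm in the holder; the jaw is 16 mm thick behind it (to y = -74), top at z = 48 mm.
- wheel_slot (a point): Middle of the slot in the housing's flat top, at (0, 79, 50) mm in the holder (axes as the holder's). The ribbed orange wheel, radius 16 mm, 14 mm wide, axle along x, is centred under it. How far its rim stands proud differs each time, 3 to 10 mm, and is not measured: feel for it. It is sprung: pressed down it sinks 1 mm per 6 N.
- thumbwheel (a joint): Wheel angle (rad), -0.5 to 4.7, starts 0 to 1; grows as the jaw closes. Dragging the top of the rim towards the fixed jaw (holder's -y) closes. 1 rad = 16 mm of rim = 10 mm of jaw. A light press slips: press 8 to 11 N while dragging, lift, go back, repeat; the wheel stays where left. Once the module is nipped the wheel stalls and the finger slips over it.
- jaw (a joint): Travel of the sliding jaw (m) towards the fixed jaw: the gap between the jaws is 0.046 m minus this; the module fills the gap at 0.024. Its steel plate is 12 mm thick, clamping face at holder y = -12 mm minus this, z from 19 to 45 mm (up to 7 mm higher as the wheel stands); it rides on the wheel's sprung carrier and sinks with it.
Not all that is in view belongs to the job. Several things look just like the part that bears green_module_center: the one meant starts nearest to the robot's base. There is more than one size of the holder; the one meant has the size given above.

How it is judged:
On the way, in this order (a step that is already met when the one before it is completed fails the run):
1. the green module stands between the jaws on the holder's floor, let go, not yet clamped (x of green_module_center in the frame of holder between -0.01 and 0.01 m and y of green_module_center in the frame of holder between -0.052 and -0.018 m and z of green_module_center in the frame of holder between 0.032 and 0.037 m and angle between green_module_center's own z axis and vertical below 0.08 rad and contact force between the fingers and green_module below 0.05 N and contact force between jaw and green_module below 2 N), for 0.2 s.
2. the sliding jaw, run up by the thumbwheel, nips the module against the fixed jaw with at least 7 N (contact force between jaw and green_module above 7 N and contact force between the fingers and green_module below 0.05 N and y of green_module_center in the frame of holder between -0.0485 and -0.0455 m), for 0.1 s.
At the end, for the whole second after the job is handed in: Green module upright on the holder floor, centred within 10 mm across the jaws, square (0.05 rad), against the fixed jaw (within 1.5 mm), the sliding jaw run up to it (gap under 23 mm), at rest and released; the nip reached at least 7 N (x of green_module_center in the frame of holder between -0.01 and 0.01 m and y of green_module_center in the frame of holder between -0.0485 and -0.0455 m and z of green_module_center in the frame of holder between 0.032 and 0.037 m and angle between green_module_center's own z axis and vertical below 0.05 rad and angle between the x axis of green_module_center and the x axis of holder, either way round below 0.05 rad and value of joint jaw above 0.023 m and linear speed of green_module below 0.01 m/s); the robot touches nothing.
It fails at once if the thumbwheel is pressed with more than 15 N (contact force between the fingers and thumbwheel above 15 N).
It fails at once if the sliding jaw itself is pushed by the robot (over 3 N) (contact force between any of the fingers, the arm and jaw above 3 N).
It fails at once if the module is slammed or crushed against the holder (over 40 N) (contact force between green_module and holder above 40 N).
It fails at once if another loose part is disturbed by more than 15 mm (distance of any of grey_module, yellow_module, end_stop, rail_offcut, screwdriver from where it was at the start of the episode above 0.015 m).
It also fails if it takes over 67 s, if anything falls off the work surface, if the arm or the gripper's body presses on something with over 40 N, if the wrist force passes 120 N, or if a joint passes its speed limit or range.

### The arm

A 6-joint arm with a two-finger parallel gripper is mounted at the origin on the work surface. World frame = base frame: x ahead of the robot, y to its left, z up, the work surface at z = 0. Lengths are in m, angles in rad, forces in N, time in s.
With the tool pointing down it reaches from about 0.375 to 0.9 m from the base axis. Payload 3.1 kg.
Tool frame: the origin (TCP) lies midway between the tips of the shut fingers; the grasp point (between the pads) lies manip.hold_point_z behind it (manip.hold_point_z is the distance from the TCP to the grasp point, in m); z points along the fingers, y is the direction in which the jaws open and shut (so a half turn about z gives the same grasp; the last joint's range is limited). The gripper opens to 85 mm and grips with 20 to 120 N. Pads are 22 mm wide; open, the fingers measure 114 mm over their backs; the gripper's body (76 mm by 85 mm) begins 54 mm behind the grasp point. The pads swing forward as they close: fully open they stand 13 mm farther back than shut.
Start: joints at [-1.355, 0.527, 1.433, -0, 1.181, -0.178], TCP at [0.24, -0.577, 0.231] pointing down, gripper open.
Joint ranges: [-3.08, 3.08], [-0.75, 2.2], [0.22, 2.44], [-1.43, 4.57], [0, 2.65], [-2.85, 2.85]. Speed limits (rad/s): [2.79, 2.79, 3.14, 3.14, 3.14, 3.14].

### API

Orientations are given as a unit quaternion [x, y, z, w].
In Python, from station import manip, snapshot, workorder, models gives the robot as it stands.
- The arm moves only by the tool jog_arm, never from a script. Its argument "commands" is a list of rows, each a list of 5 numbers: the opening in per cent of the stroke, from 0 (shut) to 100 (fully open), then the shift along the world's x, y, z in cm, then the turn about the world's z in rad. A call has 1 to 8 rows; each row shifts and turns the pose as measured when the row begins; what a row does not reach is not made up. A row lasts 1/12 s, in which the tool goes at most 41.7 mm and 7.16 degrees, less where a joint would pass 70% of its speed; a pose out of reach is approached as far as the arm can. A call with a gripper value outside its range is refused whole. The fingers move at their own pace and stop on an object; "squeeze" is the grip in N (left out, the last holds). Time passes only in rows, so rows that do not move let the fingers close. It gives the time, the measured TCP pose, the force and the opening at its end, in the units of the state.
- manip.sense(): the state, without advancing time (a new reading comes with each control period).
- snapshot(name): name is "scene" or "top" or "wrist"; returns a dict with "image" (420x560x3 uint8, red, green, blue), "intrinsics" (3x3 intrinsics, pixels), "D" ([k1, k2, p1, p2, k3] as OpenCV has them; the pictures are not rectified), "extrinsics" (4x4, takes a point from camera to world coordinates); the wrist camera has in their place "hand_eye" (4x4, takes a point from camera to tool coordinates, whose origin is the TCP and whose axes are the flange's). Camera axes: x right, y down, z forward; pixel columns grow to the right and rows downward; lengths in m; the calibration is good to about 2 mm. A picture is of the moment at which its call begins: read the wrist's pose just before it. There is no depth.
- workorder.sign_off(): hands the job in, once; it reports no verdict.
Trained networks look in a picture, given as the dict that the camera call returned (one of the last four; its "shot" number tells which), for a name from the list of things; names that differ only in an ending like _2 or _b are one class to them, and where a whole thing is asked for, a point or a joint stands for the part that bears it (a point fixed in the world has none). Each returns a list of dicts, best first, with "score" (0 to 1); they miss things now and then, are a little off and sometimes report something else, mostly with a low value. They report only what shows in the picture. A call takes as long as a camera call. They do not tell look-alikes from the thing itself.
- models.find_in(picture, name): "centre" ([x, y, z] in m, in world coordinates, good to about 4 mm: the middle of the surface that is visible of it).
- models.pinpoint(picture, name): "centre" ([x, y, z] in m, in world coordinates, good to about 4 mm: a listed point, or the origin of a listed thing).
The state is a dict: "t": time; "q": joint angles; "qd": joint speeds; "tau": joint torques, N m; "tcp_pos": TCP position; "tool_rot": TCP orientation; "force": force on the tool from outside, world axes, zero at the start; "ft_torque": the same for the moment, N m; "finger_gap": opening from 0.0 (shut) to 1.0 (fully open).
Only numpy, scipy, OpenCV 4.12 (cv2) and the standard library are available. Lean on these libraries where they do the work, as an engineer would, in place of code of your own. Each camera call takes 0.05 s, during which the arm holds its last target. There are 200 camera calls.

## Working session

There is one attempt and no reset: what is moved stays moved. The work goes in short steps, Python scripts to look and compute and a tool call to move; the robot and the scene stay as the last step left them, time stands still between calls to the robot, and variables do not carry over. Pictures are saved under pics/ and viewed, about 8 in all and at most 12, crops included, and the job is handed in when it is done.

Besides the shell and the picture viewer there is one more tool, called after "Request:" as name(argument=value, ...) on one line, values as JSON. jog_arm: Moves the arm, as the interface text tells. Its arguments: {"type":"object","properties":{"commands":{"type":"array","items":{"type":"array","items":{"type":"number"}}},"squeeze":{"type":"number"}},"required":["commands"]}

```bash
mkdir -p pics; cat > h.py <<'E'
import sys; sys.path.insert(0,'.')
import numpy as np, cv2
from station import manip, snapshot, workorder, models
from scipy.spatial.transform import Rotation as R
def save(p,n): cv2.imwrite('pics/'+n,cv2.cvtColor(p['image'],cv2.COLOR_RGB2BGR))
def ext(p):
    if 'extrinsics' in p: return np.array(p['extrinsics'])
    s=manip.sense(); T=np.eye(4); T[:3,:3]=R.from_quat(s['tool_rot']).as_matrix(); T[:3,3]=s['tcp_pos']
    return T@np.array(p['hand_eye'])
def proj(p,X,E=None):
    E=ext(p) if E is None else E; W=np.linalg.inv(E)
    return cv2.projectPoints(np.array(X,float).reshape(-1,3),cv2.Rodrigues(W[:3,:3])[0],W[:3,3],np.array(p['intrinsics']),np.array(p['D']))[0].reshape(-1,2)
def unproj(p,uv,z,E=None):
    E=ext(p) if E is None else E
    n=cv2.undistortPoints(np.array(uv,float).reshape(-1,1,2),np.array(p['intrinsics']),np.array(p['D'])).reshape(-1,2)
    d=np.c_[n,np.ones(len(n))]@E[:3,:3].T
    return E[:3,3]+d*((z-E[2,3])/d[:,2])[:,None]
E
python3 - <<'E'
from h import *
print(manip.hold_point_z, manip.sense())
for c in ('scene','top'):
    p=snapshot(c); save(p,c+'0.png')
    for n in ('green_module_center','holder','fixed_face','wheel_slot'):
        for r in models.pinpoint(p,n): print(c,n,np.round(r['centre'],3),round(r['score'],2),proj(p,r['centre']).round()[0])
E
```

```text
0.0187 {'t': 0.0, 'q': array([-1.35548981e+00,  5.28476632e-01,  1.43389246e+00, -3.41947423e-05,
        1.18138975e+00, -1.78510322e-01]), 'qd': array([-0.00011753,  0.00032365, -0.00022464, -0.00066605,  0.00070346,
        0.00181588]), 'tau': array([-1.34222864e-03, -4.42352879e+01, -1.78026259e+01, -2.59196604e-04,
        8.33981729e-03,  1.15823485e-05]), 'tcp_pos': array([ 0.23968073, -0.57644707,  0.23033031]), 'tool_rot': array([ 9.80674247e-01,  1.95644698e-01, -3.57334638e-05, -1.08262348e-03]), 'force': array([-0.13446523,  0.17688379,  0.15604924]), 'ft_torque': array([ 0.00035003, -0.03742119, -0.04776325]), 'finger_gap': 1.0004528813131324}
scene green_module_center [ 0.599 -0.292  0.017] 0.57 [158. 191.]
scene green_module_center [ 0.514 -0.214  0.022] 0.56 [212. 183.]
scene holder [0.396 0.072 0.003] 0.95 [354. 223.]
scene holder [0.536 0.131 0.   ] 0.6 [339. 288.]
scene fixed_face [0.399 0.035 0.018] 0.92 [339. 210.]
scene fixed_face [0.536 0.072 0.03 ] 0.85 [314. 261.]
scene wheel_slot [0.538 0.212 0.047] 0.89 [382. 303.]
scene wheel_slot [0.398 0.126 0.034] 0.78 [380. 228.]
scene wheel_slot [ 0.515 -0.213  0.02 ] 0.54 [212. 184.]
top green_module_center [ 0.52  -0.218  0.022] 0.72 [376. 201.]
top green_module_center [ 0.602 -0.294  0.024] 0.64 [414. 161.]
top holder [ 0.537  0.132 -0.001] 0.81 [203. 189.]
top holder [0.397 0.078 0.004] 0.59 [226. 258.]
top fixed_face [0.391 0.037 0.022] 0.83 [246. 262.]
top fixed_face [0.536 0.075 0.031] 0.6 [229. 188.]
top wheel_slot [0.396 0.125 0.034] 0.85 [201. 259.]
top wheel_slot [0.535 0.21  0.046] 0.72 [159. 186.]
```

View pics/top0.png

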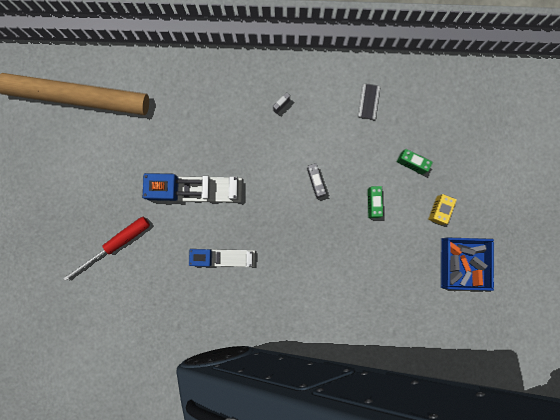

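View pics/scene0.png

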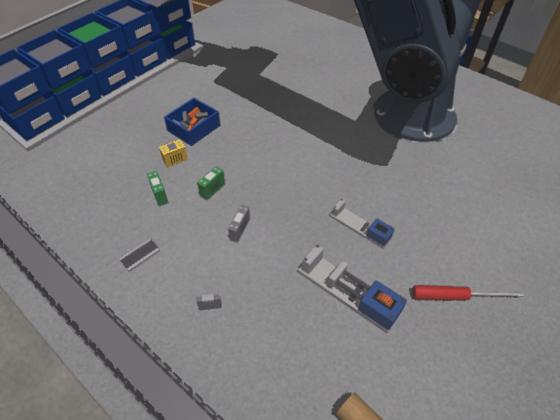

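Candidates: the greens are at top (376,201), about 0.56 m from the base, and (414,161), about 0.67 m. The nearest is meant, so it is (376,201). The holders are at (190,188), with slot to face about 137 mm, and (222,258), about 90 mm with no wheel. The given size fits the one at (190,188). I'll go above the near green and confirm with the wrist camera.

Request:
jog_arm(commands=[[100,2.5,3.2,0,0.118],[100,2.5,3.2,0,0.118],[100,2.5,3.2,0,0.118],[100,2.5,3.2,0,0.118],[100,2.5,3.2,0,0.118],[100,2.5,3.2,0,0.118],[100,2.5,3.2,0,0.118],[100,2.5,3.2,0,0.118]])

```text
t: 1.17
tcp_pos: [0.4393, -0.3222, 0.2322]
tool_rot: [0.776, 0.631, 0.001, 0.006]
force: [0.3, -0.1, 0.2]
finger_gap: 1.002
```

```bash
python3 - <<'E'
from h import *
s=manip.sense();print(s['t'],s['tcp_pos'],R.from_quat(s['tool_rot']).as_matrix().round(3),s['q'].round(3))
E
```

```text
1.1667 [ 0.43932781 -0.3222157   0.23215336] [[ 0.204  0.979  0.009]
 [ 0.979 -0.204 -0.008]
 [-0.006  0.01  -1.   ]] [-8.390e-01  4.140e-01  1.642e+00  1.000e-03  1.074e+00 -6.330e-01]
```

Request:
jog_arm(commands=[[100,2.5,3.3,0,0.1],[100,2.5,3.3,0,0.1],[100,2.5,3.3,0,0],[100,0,0,0,0]])

```text
t: 1.5
tcp_pos: [0.5178, -0.2162, 0.2334]
tool_rot: [0.702, 0.712, 0.003, 0.007]
force: [-0.6, 0.2, -0.6]
finger_gap: 0.994
```

```bash
python3 - <<'E'
from h import *
s=manip.sense();print(s['t'],s['tcp_pos'],R.from_quat(s['tool_rot']).as_matrix().round(3))
p=snapshot('wrist');save(p,'w1.png')
for n in ('green_module_center',):
    for r in models.pinpoint(p,n)+models.find_in(p,n): print(n,np.round(r['centre'],4),round(r['score'],2),proj(p,r['centre']).round()[0])
# green mask contours
hsv=cv2.cvtColor(p['image'],cv2.COLOR_RGB2HSV)
m=cv2.inRange(hsv,(45,90,40),(85,255,255)); m=cv2.morphologyEx(m,cv2.MORPH_CLOSE,np.ones((9,9)))
for c in cv2.findContours(m,0,2)[0]:
    if cv2.contourArea(c)>500: print(cv2.contourArea(c),cv2.minAreaRect(c), cv2.boundingRect(c))
E
```

```text
1.5 [ 0.5178043  -0.21624428  0.23335531] [[-0.015  1.     0.014]
 [ 1.     0.015 -0.005]
 [-0.005  0.014 -1.   ]]
green_module_center [ 0.5139 -0.2142  0.0176] 0.75 [273. 168.]
green_module_center [ 0.5998 -0.2951  0.0239] 0.6 [352. 245.]
green_module_center [ 0.5144 -0.2164  0.0437] 0.87 [274. 175.]
green_module_center [ 0.5964 -0.2883  0.0487] 0.66 [355. 248.]
1898.5 ((349.8230895996094, 249.18463134765625), (33.861480712890625, 63.25770950317383), 29.744882583618164) (326, 215, 51, 68)
1720.5 ((272.67425537109375, 176.72752380371094), (29.21710968017578, 63.06498336791992), 88.09085083007812) (241, 162, 64, 31)
```

View pics/w1.png

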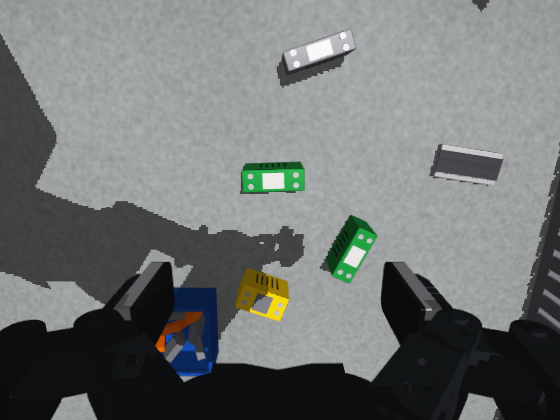

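The wrist view confirms two identical greens. The near one is at (273,178) and the far one at (351,250); the near one fits. Next I'll measure its top face.

```bash
cat >> h.py <<'E'
def topface(p,near,z,zt=0.045):
    hsv=cv2.cvtColor(p['image'],cv2.COLOR_RGB2HSV); E=ext(p)
    m=cv2.inRange(hsv,(45,90,110),(85,255,255)); m=cv2.morphologyEx(m,cv2.MORPH_CLOSE,np.ones((13,13)))
    c=min([c for c in cv2.findContours(m,0,2)[0] if cv2.contourArea(c)>300],key=lambda c:np.hypot(*(np.array(cv2.minAreaRect(c)[0])-near)))
    w=unproj(p,c.reshape(-1,2).astype(float),zt,E)[:,:2]
    (cx,cy),(a,b),th=cv2.minAreaRect((w*1000).astype(np.float32))
    if a<b: th+=90
    print('centre',cx,cy,'size',max(a,b),min(a,b),'long axis deg',(th+90)%180-90)
E
python3 - <<'E'
from h import *
p=snapshot('wrist');topface(p,(273,178),0)
s=manip.sense();print(s['tcp_pos'],R.from_quat(s['tool_rot']).as_matrix().round(3))
E
```

```text
centre 517.1636962890625 -215.3634796142578 size 59.07645034790039 21.527334213256836 long axis deg 2.094364881515503
[ 0.51411756 -0.22269407  0.23302844] [[-0.008  1.     0.011]
 [ 1.     0.008 -0.008]
 [-0.008  0.011 -1.   ]]
```

Request:
jog_arm(commands=[[100,0.3,0.7,-3,0.03],[100,0,0,-3,0],[100,0,0,0,0],[100,0,0,0,0]])

```text
t: 2.03
tcp_pos: [0.5157, -0.2234, 0.174]
tool_rot: [0.697, 0.717, 0.001, 0.01]
force: [-0.6, -0.5, 0.6]
finger_gap: 1.002
```

```bash
python3 - <<'E'
s=open('h.py').read()
s=s.replace("    s=manip.sense(); T=np","    s=p['s']; T=np")
s=s.replace("from scipy","_snap=snapshot\ndef snapshot(n):\n    s=manip.sense(); p=_snap(n); p['s']=s; return p\nfrom scipy")
open('h.py','w').write(s)
E
python3 - <<'E'
from h import *
for i in range(2):
    p=snapshot('wrist');s=p['s'];print(s['tcp_pos'],R.from_quat(s['tool_rot']).as_matrix().round(3))
    topface(p,(273,178),0)
    for r in models.pinpoint(p,'green_module_center'): print(np.round(r['centre'],4),r['score'])
E
```

```text
[ 0.51573422 -0.22338277  0.17400688] [[-0.029  0.999  0.016]
 [ 1.     0.029 -0.012]
 [-0.013  0.016 -1.   ]]
centre 517.464111328125 -214.67979431152344 size 59.01187515258789 21.328876495361328 long axis deg 2.6254749298095703
[ 0.5996 -0.2967  0.0252] 0.82
[ 0.5132 -0.2167  0.0209] 0.56
[ 0.5160925  -0.22334613  0.17471077] [[-0.029  0.999  0.017]
 [ 0.999  0.029 -0.013]
 [-0.014  0.017 -1.   ]]
centre 517.093994140625 -211.39498901367188 size 58.7684211730957 28.3248291015625 long axis deg 3.4475629329681396
[ 0.5973 -0.2948  0.0254] 0.73
[ 0.5148 -0.2158  0.0242] 0.7
```

Request:
jog_arm(commands=[[100,0.1,0.8,-2,0.015],[100,0,0,-3.5,0],[100,0,0,-3.5,0],[100,0,0,-2,0],[100,0,0,0,0]])

```text
t: 2.65
tcp_pos: [0.525, -0.221, 0.0725]
tool_rot: [0.691, 0.722, 0.004, 0.025]
force: [0.1, 0.5, 0.8]
finger_gap: 0.999
```

```bash
python3 - <<'E'
from h import *
p=snapshot('wrist');save(p,'w2.png');s=p['s'];print(s['tcp_pos'],R.from_quat(s['tool_rot']).as_matrix().round(3))
topface(p,(273,178),0)
E
```

```text
[ 0.52503766 -0.22100247  0.07253761] [[-0.043  0.998  0.041]
 [ 0.999  0.044 -0.028]
 [-0.03   0.039 -0.999]]
centre 517.3067626953125 -214.52008056640625 size 59.177730560302734 21.364639282226562 long axis deg 2.623688220977783
```

View pics/w2.png

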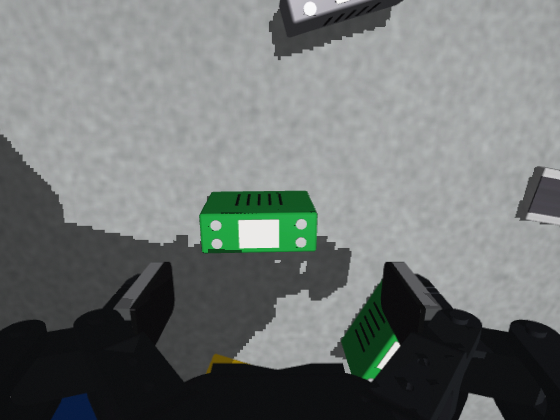

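The tool tilts as rows are executed fast. I'll check how the tilt evolves with single rows that are left to settle during a camera call.

Request:
jog_arm(commands=[[100,-0.8,0.6,3.0,0]])

```text
t: 2.78
tcp_pos: [0.5171, -0.2155, 0.101]
tool_rot: [0.692, 0.722, 0.003, 0.023]
force: [0.6, -1.1, 0.5]
finger_gap: 1.001
```

```bash
cat >> h.py <<'E'
def st():
    s=manip.sense();M=R.from_quat(s['tool_rot']).as_matrix();print(round(s['t'],2),(s['tcp_pos']*1000).round(1),'z',M[:,2].round(3)[:2],'yawY',round(np.arctan2(M[1,1],M[0,1]),4),'F',s['force'].round(1),'T',s['ft_torque'].round(2),'g',round(s['finger_gap'],3))
E
python3 - <<'E'
from h import *
st()
for i in range(3): snapshot('wrist'); st()
E
```

```text
2.78 [ 517.1 -215.5  101. ] z [ 0.037 -0.026] yawY 0.0434 F [ 0.6 -1.1  0.5] T [ 0.    0.03 -0.03] g 1.001
2.83 [ 518.1 -215.5  108.4] z [ 0.044 -0.031] yawY 0.0446 F [-2.3 -0.1  2.1] T [-0.01  0.05  0.05] g 1.0
2.88 [ 519.6 -216.5  108.3] z [ 0.048 -0.033] yawY 0.0447 F [ 1.1 -0.2 -0.7] T [0.03 0.03 0.01] g 1.001
2.93 [ 519.7 -216.6  107.6] z [ 0.048 -0.033] yawY 0.0447 F [-0.2 -0.3  0.7] T [ 0.01  0.01 -0.04] g 1.002
```

Request:
jog_arm(commands=[[100,0,0,0,0],[100,0,0,0,0],[100,0,0,0,0],[100,0,0,0,0]])

```text
t: 3.27
tcp_pos: [0.5222, -0.2184, 0.1118]
tool_rot: [0.691, 0.722, 0.005, 0.033]
force: [-0.8, 0.1, -0.4]
finger_gap: 1.002
```

```bash
python3 -c "
from h import *
st()"
```

```text
3.27 [ 522.2 -218.4  111.8] z [ 0.056 -0.038] yawY 0.0448 F [-0.8  0.1 -0.4] T [-0.01  0.02  0.04] g 1.002
```

Request:
jog_arm(commands=[[100,0,0,4,0],[100,0,0,4,0],[100,0,0,4,0]])

```text
t: 3.52
tcp_pos: [0.5152, -0.2143, 0.2226]
tool_rot: [0.692, 0.722, 0.003, 0.019]
force: [0.8, -0.4, -0.3]
finger_gap: 0.998
```

```bash
python3 -c "
from h import *
st()
for i in range(3): snapshot('wrist'); st()"
```

```text
3.52 [ 515.2 -214.3  222.6] z [ 0.031 -0.022] yawY 0.0434 F [ 0.8 -0.4 -0.3] T [-0.02 -0.05  0.05] g 0.998
3.57 [ 520.  -217.2  231.6] z [ 0.046 -0.032] yawY 0.0442 F [ 1.6 -0.7  4.1] T [ 0.01 -0.08  0.01] g 0.998
3.62 [ 520.3 -217.5  229.3] z [ 0.047 -0.033] yawY 0.0441 F [ 0.9 -0.9  0.3] T [ 0.01 -0.01 -0.  ] g 0.993
3.67 [ 518.6 -216.5  226.5] z [ 0.042 -0.03 ] yawY 0.0438 F [ 1.  -0.1 -0.9] T [0.03 0.03 0.03] g 0.996
```

```bash
cat > s.py <<'E'
from h import *
for i in range(2): snapshot('wrist')
st()
E
echo ok
```

```text
ok
```

Request:
jog_arm(commands=[[100,0,0,-4,0]])

```text
t: 3.75
tcp_pos: [0.5235, -0.2195, 0.1926]
tool_rot: [0.691, 0.722, 0.005, 0.034]
force: [1.5, 0.2, 0.0]
finger_gap: 0.997
```

```bash
python3 s.py
```

```text
3.85 [ 514.9 -214.1  181.7] z [ 0.032 -0.023] yawY 0.0434 F [-0.7  0.6 -0.2] T [ 0.05  0.07 -0.  ] g 1.005
```

Request:
jog_arm(commands=[[100,0,0,-4,0]])

```text
t: 3.93
tcp_pos: [0.5186, -0.2164, 0.1489]
tool_rot: [0.691, 0.722, 0.004, 0.025]
force: [2.0, -1.0, 0.5]
finger_gap: 1.002
```

```bash
python3 s.py
```

```text
4.03 [ 510.6 -211.4  139.2] z [ 0.019 -0.014] yawY 0.043 F [-0.9  1.3 -0.2] T [ 0.06  0.05 -0.03] g 0.999
```

Request:
jog_arm(commands=[[100,0,0,4,0],[100,0,0,0,0]])

```text
t: 4.2
tcp_pos: [0.5079, -0.2097, 0.1771]
tool_rot: [0.692, 0.722, 0.0, 0.005]
force: [1.2, -0.6, 0.8]
finger_gap: 1.0
```

```bash
python3 s.py
```

```text
4.3 [ 505.4 -208.1  173.8] z [ 0.002 -0.003] yawY 0.0424 F [ 0.2  0.7 -0.3] T [0.02 0.   0.  ] g 1.001
```

Request:
jog_arm(commands=[[100,0,0,4,0],[100,0,0,4,0],[100,0,0,0,0]])

```text
t: 4.55
tcp_pos: [0.5025, -0.2063, 0.2549]
tool_rot: [0.692, 0.722, -0.001, -0.003]
force: [1.2, -0.9, -0.5]
finger_gap: 0.999
```

```bash
python3 s.py
```

```text
4.65 [ 500.  -204.7  250.1] z [-0.013  0.008] yawY 0.0422 F [-0.3  0.6  0.2] T [ 0.01  0.02 -0.01] g 1.003
```

Request:
jog_arm(commands=[[100,0.9,-0.5,-4,0],[100,0.8,-0.5,-4,0],[100,0,0,-2,0]])

```text
t: 4.9
tcp_pos: [0.5195, -0.2161, 0.1529]
tool_rot: [0.692, 0.722, -0.001, -0.0]
force: [-0.7, 0.7, -0.6]
finger_gap: 1.002
```

```bash
python3 s.py
```

```text
5.0 [ 516.7 -214.1  151.7] z [-0.008  0.005] yawY 0.0427 F [-1.   1.1  0.2] T [0.01 0.02 0.03] g 0.997
```

Request:
jog_arm(commands=[[100,0,0,-3,0],[100,0,0,-2,0]])

```text
t: 5.17
tcp_pos: [0.5185, -0.2152, 0.104]
tool_rot: [0.692, 0.722, -0.001, -0.002]
force: [-1.2, 0.4, 0.1]
finger_gap: 0.999
```

```bash
python3 s.py
```

```text
5.27 [ 518.  -214.9  103.4] z [-0.006  0.003] yawY 0.0428 F [-0.3  0.5  0.7] T [ 0.03 -0.02 -0.  ] g 1.001
```

Request:
jog_arm(commands=[[100,0,0,-3,0],[100,0,0,-2,0]])

```text
t: 5.43
tcp_pos: [0.5218, -0.2172, 0.0585]
tool_rot: [0.692, 0.722, 0.0, 0.003]
force: [0.0, 0.3, -0.3]
finger_gap: 1.002
```

```bash
python3 s.py
```

```text
5.53 [ 521.3 -216.9   57.7] z [ 0.002 -0.002] yawY 0.0431 F [ 0.7 -0.3 -0.2] T [0.01 0.02 0.03] g 1.003
```

Request:
jog_arm(commands=[[100,0,0,-2.5,0],[100,0,0,-1.9,0]])

```text
t: 5.7
tcp_pos: [0.5257, -0.2196, 0.0199]
tool_rot: [0.692, 0.722, 0.001, 0.008]
force: [-0.2, 0.7, 0.5]
finger_gap: 1.001
```

```bash
python3 s.py
```

```text
5.8 [ 524.9 -219.1   18.7] z [ 0.009 -0.007] yawY 0.0434 F [0.6 0.4 0.3] T [ 0.01 -0.03 -0.01] g 1.005
```

Request:
jog_arm(commands=[[100,-0.8,0.45,-0.6,0]])

```text
t: 5.88
tcp_pos: [0.5201, -0.2168, 0.0153]
tool_rot: [0.692, 0.722, 0.001, 0.01]
force: [1.3, 0.2, -0.2]
finger_gap: 0.997
```

```bash
python3 s.py
```

```text
5.98 [ 516.3 -214.1   14.3] z [ 0.009 -0.007] yawY 0.0435 F [ 0.4 -1.7  0.2] T [-0.02  0.01  0.06] g 0.997
```

Request:
jog_arm(commands=[[100,0,0,-0.6,0]])

```text
t: 6.07
tcp_pos: [0.5176, -0.2149, 0.0106]
tool_rot: [0.691, 0.722, 0.001, 0.007]
force: [1.1, -0.4, -0.3]
finger_gap: 1.004
```

```bash
python3 s.py
```

```text
6.17 [ 517.  -214.6    9.2] z [ 0.01  -0.008] yawY 0.0435 F [ 0.3  0.5 -0.5] T [0.   0.03 0.05] g 1.003
```

Request:
jog_arm(commands=[[30,-0.05,0.04,-0.1,0],[30,-0.05,0.04,-0.1,0],[30,-0.05,0.04,-0.1,0],[30,0,0,-0.1,0],[30,0,0,0,0],[30,0,0,0,0]], squeeze=35)

```text
t: 6.67
tcp_pos: [0.5177, -0.2148, 0.0093]
tool_rot: [0.691, 0.722, 0.001, 0.009]
force: [-0.6, 0.1, -0.4]
finger_gap: 0.694
```

```bash
python3 s.py
```

```text
6.77 [ 517.7 -214.7    9. ] z [ 0.014 -0.011] yawY 0.044 F [ 0.   0.5 -2. ] T [ 0.    0.   -0.03] g 0.697
```

Request:
jog_arm(commands=[[30,0,0,3,0],[30,0,0,4,0],[30,0,0,4,0],[30,0,1,2,0],[30,0.1,3.5,0,0],[30,0.1,3.5,0,0],[30,0.1,3.5,0,0],[30,0.1,2,0,0]])

```text
t: 7.43
tcp_pos: [0.5217, -0.0809, 0.1421]
tool_rot: [0.695, 0.719, 0.002, 0.009]
force: [-0.4, 0.6, -0.7]
finger_gap: 0.698
```

```bash
python3 s.py; python3 - <<'E'
from h import *
p=snapshot('wrist');save(p,'w3.png')
for n in ('holder','fixed_face','wheel_slot'):
    for r in models.pinpoint(p,n): print(n,np.round(r['centre'],4),round(r['score'],2),proj(p,r['centre']).round()[0])
E
```

```text
7.53 [521.6 -80.3 141.9] z [ 0.015 -0.011] yawY 0.0365 F [-0.1 -1.  -1.3] T [-0.03  0.03  0.02] g 0.701
fixed_face [0.3997 0.0343 0.0243] 0.62 [100.  32.]
```

View pics/w3.png

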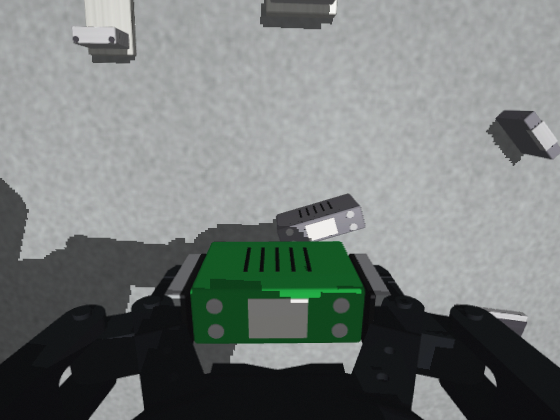

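The module is held squarely between the pads (190–365, 240–340). The large holder's fixed-jaw end shows at (298,10) and the small one's at (100,35). I'll move closer.

Request:
jog_arm(commands=[[30,0.1,2.5,0.5,0],[30,0.1,3.5,0,0],[30,0.1,3.0,0,0]])

```text
t: 7.98
tcp_pos: [0.5287, -0.0029, 0.1464]
tool_rot: [0.701, 0.713, 0.001, 0.013]
force: [0.9, 0.0, -1.3]
finger_gap: 0.698
```

```bash
python3 s.py; python3 - <<'E'
from h import *
p=snapshot('wrist');save(p,'w4.png')
for n in ('holder','fixed_face','wheel_slot'):
    for r in models.pinpoint(p,n): print(n,np.round(r['centre'],4),round(r['score'],2),proj(p,r['centre']).round()[0])
# predicted outline with holder at (537,132) yaw 0
H=np.array([.537,.132,0])
print(proj(p,H+np.array([[-22,-58,48],[22,-58,48],[-22,-74,48],[22,-74,48],[-25,-80,12],[25,-80,12],[-25,48,50],[25,48,50]])/1000.).round())
E
```

```text
8.08 [ 5.281e+02 -2.000e-01  1.463e+02] z [ 0.019 -0.015] yawY 0.0221 F [-1.  -0.  -0.6] T [0.08 0.   0.  ] g 0.696
holder [0.3995 0.0738 0.0019] 0.67 [109.  96.]
holder [0.535  0.1305 0.0016] 0.65 [285.  20.]
fixed_face [0.5346 0.0774 0.0299] 0.8 [284.  93.]
fixed_face [0.3988 0.0347 0.0228] 0.58 [101. 150.]
wheel_slot [0.395  0.1248 0.0322] 0.92 [76. 16.]
[[255.  97.]
 [322.  99.]
 [255. 122.]
 [321. 123.]
 [253. 128.]
 [318. 129.]
 [251. -92.]
 [337. -88.]]
```

View pics/w4.png

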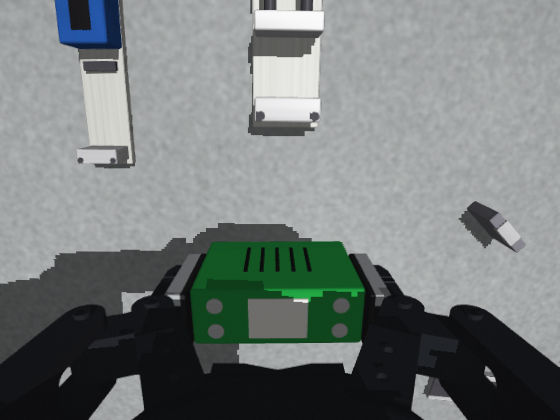

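```bash
python3 - <<'E'
from h import *
p=snapshot('wrist')
im=p['image'].astype(int).sum(2)//3
print('col270',[(r,im[r,270]) for r in range(0,135,2)])
print('row110',[(c,im[110,c]) for c in range(244,330,2)])
print('row70',[(c,im[70,c]) for c in range(244,330,2)])
print('row20',[(c,im[20,c]) for c in range(244,330,2)])
for nm,uv,z in (('fix',[(254,110),(321,110),(287,98),(287,122)],.048),('floor70',[(250,70),(321,70)],.012),('slj',[(287,33),(254,20),(323,20)],.05)): print(nm,(unproj(p,uv,z)*1000).round(1).tolist())
E
```

```text
col270 [(0, np.int64(79)), (2, np.int64(79)), (4, np.int64(205)), (6, np.int64(248)), (8, np.int64(248)), (10, np.int64(248)), (12, np.int64(247)), (14, np.int64(244)), (16, np.int64(242)), (18, np.int64(241)), (20, np.int64(239)), (22, np.int64(211)), (24, np.int64(99)), (26, np.int64(70)), (28, np.int64(70)), (30, np.int64(69)), (32, np.int64(90)), (34, np.int64(93)), (36, np.int64(92)), (38, np.int64(92)), (40, np.int64(92)), (42, np.int64(92)), (44, np.int64(92)), (46, np.int64(93)), (48, np.int64(93)), (50, np.int64(92)), (52, np.int64(225)), (54, np.int64(225)), (56, np.int64(225)), (58, np.int64(225)), (60, np.int64(225)), (62, np.int64(225)), (64, np.int64(226)), (66, np.int64(225)), (68, np.int64(225)), (70, np.int64(225)), (72, np.int64(225)), (74, np.int64(226)), (76, np.int64(226)), (78, np.int64(226)), (80, np.int64(226)), (82, np.int64(226)), (84, np.int64(226)), (86, np.int64(226)), (88, np.int64(226)), (90, np.int64(226)), (92, np.int64(191)), (94, np.int64(237)), (96, np.int64(237)), (98, np.int64(237)), (100, np.int64(236)), (102, np.int64(234)), (104, np.int64(231)
[... 2685 characters left out ...]
42)), (286, np.int64(243)), (288, np.int64(243)), (290, np.int64(244)), (292, np.int64(244)), (294, np.int64(245)), (296, np.int64(245)), (298, np.int64(245)), (300, np.int64(246)), (302, np.int64(246)), (304, np.int64(246)), (306, np.int64(247)), (308, np.int64(247)), (310, np.int64(248)), (312, np.int64(248)), (314, np.int64(248)), (316, np.int64(248)), (318, np.int64(248)), (320, np.int64(249)), (322, np.int64(176)), (324, np.int64(171)), (326, np.int64(177)), (328, np.int64(174))]
fix [[515.1, 62.4, 48.0], [559.3, 63.2, 48.0], [536.6, 70.4, 48.0], [537.0, 55.0, 48.0]]
floor70 [[510.6, 90.2, 12.0], [563.0, 91.3, 12.0]]
slj [[535.5, 109.3, 50.0], [515.1, 116.3, 50.0], [557.6, 117.4, 50.0]]
```

Request:
jog_arm(commands=[[30,0.2,3,0,-0.01],[30,0.2,3.5,0,-0.01],[30,0.2,3,0,0]])

```text
t: 8.58
tcp_pos: [0.5369, 0.0837, 0.1463]
tool_rot: [0.714, 0.7, 0.0, 0.014]
force: [0.2, -0.2, -1.0]
finger_gap: 0.699
```

```bash
python3 s.py
```

```text
8.68 [536.8  86.4 146.4] z [ 0.021 -0.019] yawY -0.0128 F [ 0.2  0.1 -2.2] T [-0.03 -0.01  0.04] g 0.695
```

Request:
jog_arm(commands=[[30,0,0.8,-3,0.013]])

```text
t: 8.77
tcp_pos: [0.5418, 0.0932, 0.1206]
tool_rot: [0.707, 0.707, 0.005, 0.019]
force: [2.0, -0.4, -0.9]
finger_gap: 0.701
```

```bash
python3 s.py
```

```text
8.87 [534.4  93.9 113.5] z [ 0.014 -0.018] yawY 0.0002 F [-1.1 -0.5 -1.2] T [ 0.03  0.04 -0.02] g 0.697
```

Request:
jog_arm(commands=[[30,0,0,-3,0]])

```text
t: 8.95
tcp_pos: [0.5384, 0.0928, 0.087]
tool_rot: [0.707, 0.707, 0.002, 0.015]
force: [1.3, -0.2, -0.3]
finger_gap: 0.695
```

```bash
python3 s.py
```

```text
9.05 [531.4  92.4  80.6] z [ 0.005 -0.018] yawY -0.0016 F [-0.4  0.1 -1.1] T [-0.    0.06 -0.01] g 0.697
```

Request:
jog_arm(commands=[[30,0.3,0.2,-1,0],[30,0.1,0.1,-1,0]])

```text
t: 9.22
tcp_pos: [0.5369, 0.0933, 0.0623]
tool_rot: [0.709, 0.705, -0.004, 0.009]
force: [-1.0, 0.1, -1.7]
finger_gap: 0.697
```

```bash
python3 s.py; python3 - <<'E'
from h import *
p=snapshot('wrist');save(p,'w5.png')
E
```

```text
9.32 [536.1  93.6  61.4] z [ 0.005 -0.019] yawY -0.0041 F [ 0.1 -0.5 -0.3] T [-0.03  0.01  0.  ] g 0.697
```

View pics/w5.png

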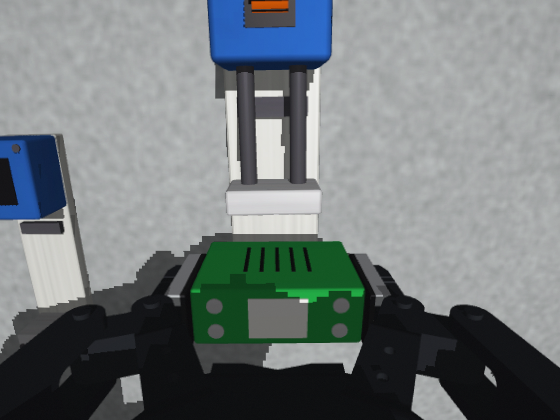

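The module is lined up above the gap. The sliding jaw front edge is at row 213 and spans columns 227–321. The module's near lower edge is at row 242, about 12 mm clear of the jaw. Lowering.

Request:
jog_arm(commands=[[30,0,0.05,-1.2,0.002],[30,0,0,-1.2,0.002]])

```text
t: 9.53
tcp_pos: [0.5393, 0.0941, 0.0405]
tool_rot: [0.707, 0.707, -0.002, 0.012]
force: [-0.6, -0.0, 0.0]
finger_gap: 0.696
```

```bash
python3 s.py
```

```text
9.63 [537.8  94.1  39.1] z [ 0.01  -0.019] yawY 0.0003 F [-1.   0.2 -0.9] T [-0.01 -0.02 -0.02] g 0.697
```

Request:
jog_arm(commands=[[30,-0.05,0,-0.8,0.002]])

```text
t: 9.72
tcp_pos: [0.5386, 0.0942, 0.032]
tool_rot: [0.706, 0.708, -0.002, 0.011]
force: [0.7, -0.8, -0.7]
finger_gap: 0.695
```

```bash
python3 s.py
```

```text
9.82 [536.5  94.2  30.3] z [ 0.008 -0.019] yawY 0.0024 F [ 0.4  0.3 -1.5] T [ 0.   -0.    0.05] g 0.699
```

Request:
jog_arm(commands=[[30,0,0,-0.6,0]])

```text
t: 9.9
tcp_pos: [0.5373, 0.0942, 0.0249]
tool_rot: [0.706, 0.708, -0.003, 0.01]
force: [-0.2, -0.3, -1.1]
finger_gap: 0.697
```

```bash
python3 s.py
```

```text
10.0 [536.   94.2  23.7] z [ 0.007 -0.019] yawY 0.0025 F [-1.   0.2 -0.2] T [ 0.04 -0.01 -0.04] g 0.695
```

Request:
jog_arm(commands=[[30,0,0,-0.2,0]])

```text
t: 10.08
tcp_pos: [0.5363, 0.0942, 0.0218]
tool_rot: [0.706, 0.708, -0.004, 0.009]
force: [0.2, 0.2, -0.9]
finger_gap: 0.697
```

```bash
python3 s.py
```

```text
10.18 [535.9  94.2  21.5] z [ 0.007 -0.019] yawY 0.0024 F [ 0.7  0.7 -0.9] T [-0.05 -0.01 -0.01] g 0.696
```

Request:
jog_arm(commands=[[30,0,0,-0.15,0]])

```text
t: 10.27
tcp_pos: [0.5361, 0.0942, 0.0206]
tool_rot: [0.706, 0.708, -0.004, 0.009]
force: [-5.6, -0.1, 22.7]
finger_gap: 0.694
```

```bash
python3 s.py
```

```text
10.37 [536.1  94.2  20.7] z [ 0.007 -0.019] yawY 0.0026 F [-0.5  0.2  3.6] T [ 0.    0.06 -0.01] g 0.69
```

Request:
jog_arm(commands=[[90,0,0,0,0],[90,0,0,0,0],[90,0,0,0,0]])

```text
t: 10.62
tcp_pos: [0.5369, 0.0942, 0.0215]
tool_rot: [0.706, 0.708, -0.003, 0.01]
force: [-0.8, -0.0, -0.9]
finger_gap: 0.898
```

```bash
python3 s.py
```

```text
10.72 [536.9  94.2  21.4] z [ 0.01  -0.019] yawY 0.0026 F [ 0.1 -0.5 -0.1] T [ 0.06 -0.    0.  ] g 0.898
```

Request:
jog_arm(commands=[[90,0,0,2,0],[90,0,0,3,0],[90,0,0,3,0],[90,0,0,0,0]])

```text
t: 11.05
tcp_pos: [0.5348, 0.0941, 0.1014]
tool_rot: [0.706, 0.708, -0.006, 0.007]
force: [0.4, 0.1, 0.8]
finger_gap: 0.905
```

```bash
python3 s.py; python3 - <<'E'
from h import *
p=snapshot('wrist');save(p,'w6.png'); print(manip.sense()['q'].round(3))
topface(p,(280,300),0,.057)
E
```

```text
11.15 [532.4  94.1  98.1] z [-0.004 -0.019] yawY 0.0021 F [0.6 0.4 0. ] T [-0.01  0.03  0.04] g 0.899
[-0.021  0.616  1.754 -0.027  0.777 -0.004]
centre 536.988525390625 94.15164184570312 size 59.226280212402344 21.333200454711914 long axis deg 0.15981727838516235
```

View pics/w6.png

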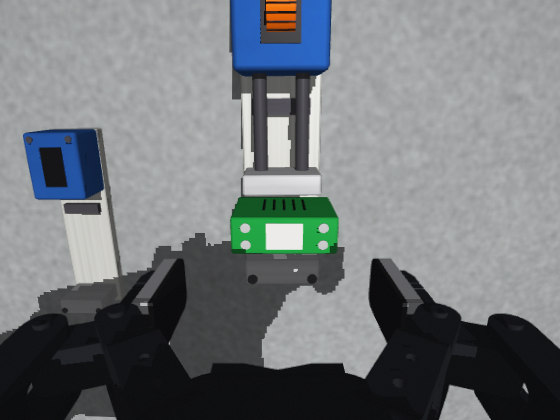

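Step 1 looks good: the module is at (0.537, 0.0942), square, upright and released. The orange wheel is at (281,12). Next I'll shut the gripper and move over the wheel.

Request:
jog_arm(commands=[[0,0.1,2,0,0],[0,0.1,3.5,0,0],[0,0.1,3.5,0,0],[0,0,2.5,0,0]])

```text
t: 11.53
tcp_pos: [0.5319, 0.2065, 0.0917]
tool_rot: [0.71, 0.704, -0.013, 0.002]
force: [0.8, -0.2, -0.3]
finger_gap: 0.337
```

```bash
python3 s.py; python3 - <<'E'
from h import *
p=snapshot('wrist');p=snapshot('top')
st()
for n in ('wheel_slot','fixed_face'):
    for r in models.pinpoint(p,n): print(n,np.round(r['centre'],4),round(r['score'],2))
E
```

```text
11.63 [531.3 208.   91.5] z [-0.017 -0.021] yawY -0.0044 F [-0.2  0.  -0.8] T [ 0.02 -0.02 -0.07] g 0.164
11.73 [531.4 205.1  91.8] z [-0.017 -0.022] yawY -0.0067 F [ 0.5 -0.1 -0. ] T [ 0.02  0.03 -0.02] g 0.004
wheel_slot [0.3944 0.1249 0.0328] 0.96
wheel_slot [0.5349 0.2134 0.0444] 0.75
fixed_face [0.538  0.072  0.0296] 0.8
fixed_face [0.3941 0.0344 0.0224] 0.64
```

Request:
jog_arm(commands=[[0,0.4,0.8,-0.7,0.005],[0,0.2,0.5,-0.7,0]])

```text
t: 12.0
tcp_pos: [0.5389, 0.2148, 0.0783]
tool_rot: [0.71, 0.704, -0.013, 0.002]
force: [-0.3, 0.8, 0.4]
finger_gap: 0.001
```

```bash
python3 s.py
```

```text
12.1 [537.9 215.   77.3] z [-0.018 -0.023] yawY -0.0071 F [-0.6 -1.   0.4] T [ 0.01  0.03 -0.01] g -0.0
```

Request:
jog_arm(commands=[[0,0,0,-0.5,0]])

```text
t: 12.18
tcp_pos: [0.5385, 0.2148, 0.0723]
tool_rot: [0.71, 0.704, -0.014, 0.002]
force: [-0.4, 0.4, 0.5]
finger_gap: 0.0
```

```bash
python3 s.py
```

```text
12.28 [537.2 214.5  71.2] z [-0.02  -0.023] yawY -0.0075 F [-0.1  0.3 -0. ] T [ 0.01  0.02 -0.01] g -0.001
```

Request:
jog_arm(commands=[[0,-0.05,0.4,-0.5,0.004]])

```text
t: 12.37
tcp_pos: [0.5374, 0.218, 0.0666]
tool_rot: [0.708, 0.706, -0.015, 0.002]
force: [1.0, -0.7, -0.9]
finger_gap: -0.004
```

```bash
python3 s.py
```

```text
12.47 [536.  218.7  65.5] z [-0.022 -0.023] yawY -0.0033 F [ 0.  -0.2 -0.8] T [-0.02 -0.01 -0.03] g -0.001
```

Request:
jog_arm(commands=[[0,0,0,-0.2,0]])

```text
t: 12.55
tcp_pos: [0.5361, 0.2188, 0.0636]
tool_rot: [0.708, 0.706, -0.016, 0.001]
force: [-0.1, -0.2, -0.8]
finger_gap: -0.001
```

Request:
jog_arm(commands=[[0,0,0,-0.12,0]])

```text
t: 12.63
tcp_pos: [0.5359, 0.2189, 0.0622]
tool_rot: [0.708, 0.706, -0.016, 0.001]
force: [-0.5, 0.0, 0.7]
finger_gap: -0.004
```

Request:
jog_arm(commands=[[0,0,0,-0.12,0]])

```text
t: 12.72
tcp_pos: [0.5359, 0.219, 0.0609]
tool_rot: [0.708, 0.706, -0.016, 0.001]
force: [0.7, -0.2, -0.3]
finger_gap: -0.003
```

Request:
jog_arm(commands=[[0,0,0,-0.12,0]])

```text
t: 12.8
tcp_pos: [0.5359, 0.219, 0.0597]
tool_rot: [0.708, 0.706, -0.016, 0.001]
force: [-0.0, -0.4, -0.5]
finger_gap: -0.004
```

```bash
python3 s.py
```

```text
12.9 [535.9 218.9  59.6] z [-0.022 -0.023] yawY -0.0027 F [-0.  -0.2 -0.4] T [-0.03 -0.02 -0.05] g 0.001
```

Request:
jog_arm(commands=[[0,0,0,-0.1,0]])

```text
t: 12.98
tcp_pos: [0.5361, 0.219, 0.0588]
tool_rot: [0.708, 0.706, -0.016, 0.001]
force: [-0.4, 0.1, 0.1]
finger_gap: 0.005
```

Request:
jog_arm(commands=[[0,0,0,-0.1,0]])

```text
t: 13.07
tcp_pos: [0.5361, 0.2189, 0.0578]
tool_rot: [0.708, 0.706, -0.016, 0.001]
force: [0.3, 0.1, -0.4]
finger_gap: 0.002
```

Request:
jog_arm(commands=[[0,0,0,-0.1,0]])

```text
t: 13.15
tcp_pos: [0.5362, 0.2189, 0.0568]
tool_rot: [0.708, 0.706, -0.015, 0.001]
force: [-0.7, 0.9, 1.5]
finger_gap: -0.0
```

Request:
jog_arm(commands=[[0,0,0,-0.05,0]])

```text
t: 13.23
tcp_pos: [0.5362, 0.219, 0.0564]
tool_rot: [0.708, 0.706, -0.015, 0.001]
force: [-0.2, -0.5, 3.4]
finger_gap: -0.002
```

Request:
jog_arm(commands=[[0,0,0,-0.05,0]])

```text
t: 13.32
tcp_pos: [0.5363, 0.219, 0.0562]
tool_rot: [0.708, 0.706, -0.015, 0.001]
force: [-1.4, 0.3, 4.7]
finger_gap: 0.0
```

```bash
python3 s.py
```

```text
13.42 [536.2 219.   56.3] z [-0.02  -0.023] yawY -0.0027 F [-0.1 -0.3  3.7] T [-0.06  0.16 -0.05] g -0.002
```

Contact with the rim is at z of about 56.9 mm. Ramping the press up to about 9.5 N.

Request:
jog_arm(commands=[[0,0,0,-0.07,0]])

```text
t: 13.5
tcp_pos: [0.5363, 0.219, 0.056]
tool_rot: [0.708, 0.706, -0.015, 0.001]
force: [-0.3, 0.8, 4.7]
finger_gap: -0.002
```

Request:
jog_arm(commands=[[0,0,0,-0.08,0]])

```text
t: 13.58
tcp_pos: [0.5363, 0.219, 0.0557]
tool_rot: [0.708, 0.706, -0.015, 0.001]
force: [-1.1, 0.1, 7.1]
finger_gap: 0.001
```

Request:
jog_arm(commands=[[0,0,0,-0.08,0]])

```text
t: 13.67
tcp_pos: [0.5363, 0.219, 0.0555]
tool_rot: [0.708, 0.706, -0.015, 0.001]
force: [-2.0, 0.2, 7.9]
finger_gap: 0.001
```

Request:
jog_arm(commands=[[0,0,0,-0.08,0]])

```text
t: 13.75
tcp_pos: [0.5363, 0.2191, 0.0554]
tool_rot: [0.708, 0.706, -0.015, 0.001]
force: [-2.2, 0.1, 8.4]
finger_gap: -0.002
```

Request:
jog_arm(commands=[[0,0,-0.2,-0.08,0],[0,0,-0.2,-0.08,0]])

```text
t: 13.92
tcp_pos: [0.5364, 0.2163, 0.0555]
tool_rot: [0.708, 0.706, -0.014, 0.001]
force: [-1.6, 1.6, 7.6]
finger_gap: -0.005
```

Request:
jog_arm(commands=[[0,0,-0.2,-0.08,0],[0,0,-0.2,-0.08,0]])

```text
t: 14.08
tcp_pos: [0.5364, 0.2135, 0.0557]
tool_rot: [0.708, 0.706, -0.013, 0.001]
force: [-1.8, 1.8, 8.5]
finger_gap: 0.001
```

Request:
jog_arm(commands=[[0,0,-0.2,-0.08,0],[0,0,-0.2,-0.08,0]])

```text
t: 14.25
tcp_pos: [0.5364, 0.2107, 0.0558]
tool_rot: [0.709, 0.706, -0.012, 0.0]
force: [-2.4, 1.6, 7.4]
finger_gap: -0.001
```

Request:
jog_arm(commands=[[0,0,-0.22,-0.09,0],[0,0,-0.22,-0.09,0]])

```text
t: 14.42
tcp_pos: [0.5365, 0.2075, 0.0557]
tool_rot: [0.709, 0.705, -0.011, -0.0]
force: [-1.9, 1.6, 7.7]
finger_gap: -0.002
```

Request:
jog_arm(commands=[[0,0,-0.22,-0.09,0],[0,0,-0.22,-0.09,0]])

```text
t: 14.58
tcp_pos: [0.5365, 0.2043, 0.0557]
tool_rot: [0.709, 0.705, -0.009, -0.001]
force: [-2.3, 0.9, 7.3]
finger_gap: -0.001
```

Request:
jog_arm(commands=[[0,0,-0.22,-0.09,0],[0,0,-0.22,-0.09,0]])

```text
t: 14.75
tcp_pos: [0.5365, 0.2009, 0.0556]
tool_rot: [0.709, 0.705, -0.008, -0.001]
force: [-1.3, 1.0, 6.9]
finger_gap: 0.002
```

```bash
python3 - <<'E'
from h import *
p=snapshot('top');st();print(p['image'].shape)
s=snapshot('scene')
a=cv2.resize(p['image'][160:215,130:260],None,fx=6,fy=6,interpolation=cv2.INTER_CUBIC)
b=cv2.resize(s['image'][235:335,290:420],(780,600),interpolation=cv2.INTER_CUBIC)[:, :]
v=np.vstack([a,b[:260]]); cv2.imwrite('pics/c7.png',cv2.cvtColor(v,cv2.COLOR_RGB2BGR))
g=p['image'][188].astype(int).sum(1)//3
print(g[160:250])
E
```

```text
14.8 [536.5 200.5  55.5] z [-0.013 -0.011] yawY -0.0062 F [-1.8  0.3  6.6] T [0.1  0.26 0.  ] g -0.004
(420, 560, 3)
[ 16  13  14  12  12  14  19  27  44  44  43  40  42  39  31  33  31  43
  80  93  92  91  92  83  40  31  31  32  33  57  95  93  92  91  92  92
  93  92  93  93  93  93  93  94  94  94  94  92  91  96  97  98  95  72
  60 103 116 114 114 114 114 115 105  58  42  30  37  70  99  92  95  99
  98  97  99  98  90  65  82  98  96  85  68  68  63 108 174 171 168 168]
```

View pics/c7.png

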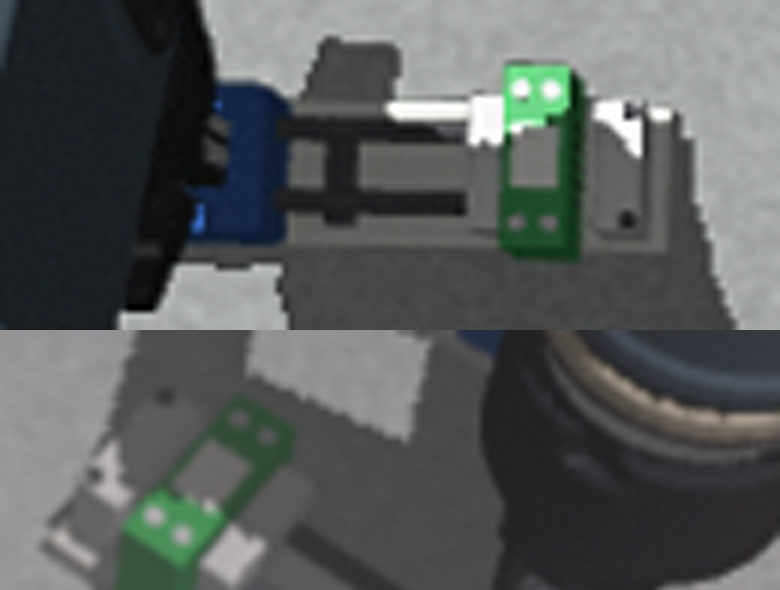

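The jaw has run up to beside the module, with it at (485,150) and the module at (540,160) in the crop. A few mm remain to the fixed jaw. Lifting and going back for a second stroke.

Request:
jog_arm(commands=[[0,0,0,0.5,0],[0,0,0,0.3,0],[0,0,0.9,0,0],[0,0,0.9,0,0],[0,0,0.3,0,0],[0,0,0,0,0]])

```text
t: 15.35
tcp_pos: [0.5371, 0.2237, 0.0636]
tool_rot: [0.709, 0.705, -0.008, -0.0]
force: [0.3, 0.7, -1.1]
finger_gap: -0.002
```

```bash
python3 s.py
```

```text
15.45 [536.9 223.1  63.5] z [-0.012 -0.011] yawY -0.0071 F [-0.8  0.2  0.5] T [-0.    0.01 -0.01] g 0.001
```

Request:
jog_arm(commands=[[0,-0.05,-0.15,-0.25,0],[0,0,-0.15,-0.2,0],[0,0,0,-0.1,0]])

```text
t: 15.7
tcp_pos: [0.5361, 0.2198, 0.0572]
tool_rot: [0.709, 0.705, -0.008, -0.0]
force: [-1.5, 0.2, -0.6]
finger_gap: -0.002
```

Request:
jog_arm(commands=[[0,0,0,-0.08,0],[0,0,0,-0.08,0],[0,0,0,-0.08,0]])

```text
t: 15.95
tcp_pos: [0.5362, 0.2198, 0.0556]
tool_rot: [0.71, 0.704, -0.008, -0.001]
force: [-1.0, -0.1, 7.5]
finger_gap: -0.005
```

Request:
jog_arm(commands=[[0,0,0,-0.08,0],[0,0,0,-0.08,0],[0,0,0,-0.08,0]])

```text
t: 16.2
tcp_pos: [0.5362, 0.2198, 0.0557]
tool_rot: [0.71, 0.704, -0.008, -0.001]
force: [-1.2, 0.2, 6.3]
finger_gap: -0.003
```

Request:
jog_arm(commands=[[0,0,-0.2,-0.1,0],[0,0,-0.2,-0.1,0]])

```text
t: 16.37
tcp_pos: [0.5363, 0.217, 0.0558]
tool_rot: [0.711, 0.703, -0.007, -0.001]
force: [-1.8, 2.0, 6.7]
finger_gap: 0.002
```

Request:
jog_arm(commands=[[0,0,-0.2,-0.1,0],[0,0,-0.2,-0.1,0]])

```text
t: 16.53
tcp_pos: [0.5363, 0.214, 0.0558]
tool_rot: [0.711, 0.703, -0.005, -0.002]
force: [-2.3, 2.2, 6.9]
finger_gap: 0.005
```

Request:
jog_arm(commands=[[0,0,-0.2,-0.1,0],[0,0,-0.2,-0.1,0]])

```text
t: 16.7
tcp_pos: [0.5363, 0.2109, 0.0559]
tool_rot: [0.712, 0.703, -0.004, -0.002]
force: [-0.9, 1.7, 6.2]
finger_gap: 0.0
```

Request:
jog_arm(commands=[[0,0,-0.2,-0.1,0],[0,0,-0.2,-0.1,0]])

```text
t: 16.87
tcp_pos: [0.5365, 0.2083, 0.0559]
tool_rot: [0.712, 0.702, -0.003, -0.003]
force: [-1.0, 4.9, 7.0]
finger_gap: 0.002
```

Request:
jog_arm(commands=[[0,0,-0.2,-0.1,0],[0,0,-0.2,-0.1,0]])

```text
t: 17.03
tcp_pos: [0.5371, 0.2066, 0.0559]
tool_rot: [0.713, 0.701, -0.0, -0.004]
force: [-1.1, 4.3, 6.1]
finger_gap: 0.003
```

Request:
jog_arm(commands=[[0,0,-0.2,-0.1,0],[0,0,-0.2,-0.1,0]])

```text
t: 17.2
tcp_pos: [0.5375, 0.2051, 0.0559]
tool_rot: [0.714, 0.7, 0.002, -0.005]
force: [-1.3, 4.6, 5.7]
finger_gap: -0.0
```

Tangential force has jumped to about 4.6 N, so the module is being nipped. I need a firmer press, about 9–10 N.

Request:
jog_arm(commands=[[0,0,-0.15,-0.13,0]])

```text
t: 17.28
tcp_pos: [0.5376, 0.2048, 0.0556]
tool_rot: [0.715, 0.699, 0.004, -0.005]
force: [-2.4, 4.7, 8.2]
finger_gap: 0.001
```

Request:
jog_arm(commands=[[0,0,-0.15,-0.15,0]])

```text
t: 17.37
tcp_pos: [0.5377, 0.2048, 0.0554]
tool_rot: [0.715, 0.699, 0.005, -0.006]
force: [-2.0, 6.6, 9.6]
finger_gap: -0.0
```

Request:
jog_arm(commands=[[0,0,-0.15,-0.15,0]])

```text
t: 17.45
tcp_pos: [0.5377, 0.2048, 0.0553]
tool_rot: [0.716, 0.698, 0.006, -0.007]
force: [-2.4, 5.3, 10.8]
finger_gap: -0.001
```

Request:
jog_arm(commands=[[0,0,-0.15,-0.16,0]])

```text
t: 17.53
tcp_pos: [0.5376, 0.2049, 0.0553]
tool_rot: [0.716, 0.698, 0.007, -0.008]
force: [-3.0, 5.4, 10.9]
finger_gap: -0.001
```

Request:
jog_arm(commands=[[0,0,-0.22,-0.14,0]])

```text
t: 17.62
tcp_pos: [0.5377, 0.2045, 0.0555]
tool_rot: [0.717, 0.697, 0.009, -0.008]
force: [-2.5, 6.0, 8.8]
finger_gap: -0.001
```

Request:
jog_arm(commands=[[0,0,-0.25,-0.13,0]])

```text
t: 17.7
tcp_pos: [0.538, 0.2037, 0.0556]
tool_rot: [0.717, 0.697, 0.011, -0.009]
force: [-1.5, 4.6, 6.8]
finger_gap: 0.004
```

Request:
jog_arm(commands=[[0,0,-0.25,-0.13,0]])

```text
t: 17.78
tcp_pos: [0.5383, 0.2027, 0.0556]
tool_rot: [0.718, 0.696, 0.012, -0.009]
force: [-2.5, 3.8, 6.6]
finger_gap: -0.002
```

Request:
jog_arm(commands=[[0,0,-0.25,-0.13,0]])

```text
t: 17.87
tcp_pos: [0.5386, 0.2013, 0.0555]
tool_rot: [0.718, 0.696, 0.013, -0.01]
force: [-1.5, 4.4, 5.8]
finger_gap: 0.0
```

```bash
python3 - <<'E'
from h import *
st();p=snapshot('top');st()
a=cv2.resize(p['image'][160:215,160:260],None,fx=8,fy=8,interpolation=cv2.INTER_CUBIC)
cv2.imwrite('pics/c8.png',cv2.cvtColor(a,cv2.COLOR_RGB2BGR))
E
```

```text
17.87 [538.6 201.3  55.5] z [0.006 0.032] yawY -0.0309 F [-1.5  4.4  5.8] T [ 0.76  0.19 -0.02] g 0.0
17.92 [538.7 200.9  55.4] z [0.006 0.032] yawY -0.0311 F [-0.5  3.6  4.6] T [0.66 0.2  0.03] g -0.001
```

View pics/c8.png

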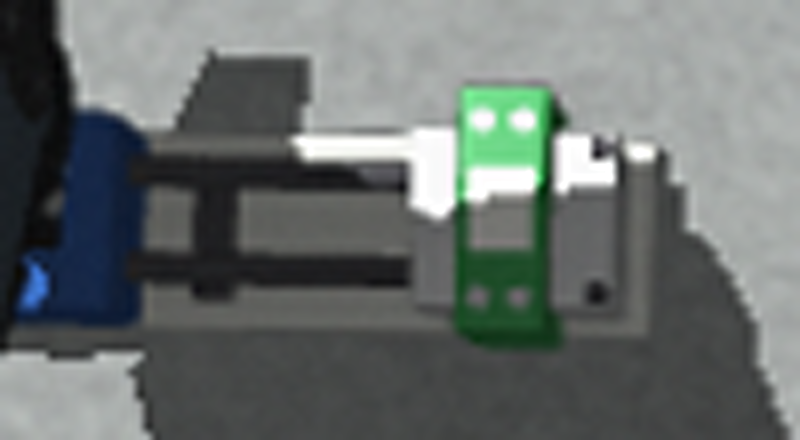

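The module is now against the fixed jaw with the sliding jaw touching it; columns 410–455 are the jaw, 457–550 the module and 553 on the fixed jaw. My nip estimate of about 7 N is borderline, so I'll do one firmer stroke.

Request:
jog_arm(commands=[[0,0,0,0.5,0],[0,-0.1,0,0.3,0.015],[0,-0.1,0.5,0,0.015],[0,0,0.5,0,0],[0,0,0,0,0]])

```text
t: 18.33
tcp_pos: [0.5368, 0.211, 0.0644]
tool_rot: [0.707, 0.708, 0.013, -0.009]
force: [-0.1, 0.4, 0.4]
finger_gap: 0.001
```

```bash
python3 s.py
```

```text
18.43 [536.6 210.5  64.2] z [0.005 0.032] yawY 0.0012 F [0.  0.3 0.1] T [ 0.02  0.09 -0.04] g -0.002
```

Request:
jog_arm(commands=[[0,0,0.3,-0.3,0],[0,0,0.2,-0.25,0],[0,0,0,-0.12,0],[0,0,0,-0.08,0],[0,0,0,-0.08,0]])

```text
t: 18.85
tcp_pos: [0.5368, 0.216, 0.0556]
tool_rot: [0.706, 0.708, 0.013, -0.009]
force: [-2.4, -0.5, 9.7]
finger_gap: -0.001
```

Request:
jog_arm(commands=[[0,0,0,-0.1,0],[0,0,0,-0.1,0]])

```text
t: 19.02
tcp_pos: [0.5368, 0.2159, 0.0555]
tool_rot: [0.706, 0.708, 0.013, -0.009]
force: [-2.0, -0.4, 10.3]
finger_gap: -0.001
```

```bash
python3 -c "
from h import *
st()"
```

```text
19.02 [536.8 215.9  55.5] z [0.005 0.031] yawY 0.0019 F [-2.  -0.4 10.3] T [-0.09  0.38 -0.06] g -0.001
```

Request:
jog_arm(commands=[[0,0,-0.12,-0.1,0]])

```text
t: 19.1
tcp_pos: [0.5368, 0.2153, 0.0556]
tool_rot: [0.706, 0.708, 0.013, -0.009]
force: [-2.0, 4.5, 8.8]
finger_gap: -0.003
```

Request:
jog_arm(commands=[[0,0,-0.18,-0.1,0]])

```text
t: 19.18
tcp_pos: [0.5369, 0.2149, 0.0558]
tool_rot: [0.707, 0.707, 0.014, -0.01]
force: [-2.3, 6.2, 8.1]
finger_gap: -0.001
```

Request:
jog_arm(commands=[[0,0,-0.22,-0.1,0]])

```text
t: 19.27
tcp_pos: [0.5372, 0.2141, 0.0559]
tool_rot: [0.707, 0.707, 0.016, -0.011]
force: [-0.9, 4.5, 7.2]
finger_gap: -0.001
```

Request:
jog_arm(commands=[[0,0,-0.05,-0.13,0]])

```text
t: 19.35
tcp_pos: [0.5372, 0.2144, 0.0557]
tool_rot: [0.708, 0.706, 0.017, -0.011]
force: [-2.4, 0.2, 9.0]
finger_gap: 0.001
```

Request:
jog_arm(commands=[[0,0,-0.12,-0.14,0]])

```text
t: 19.43
tcp_pos: [0.5373, 0.2141, 0.0555]
tool_rot: [0.708, 0.706, 0.017, -0.011]
force: [-3.3, 4.3, 10.4]
finger_gap: -0.001
```

Request:
jog_arm(commands=[[0,0,-0.18,-0.15,0]])

```text
t: 19.52
tcp_pos: [0.5373, 0.2139, 0.0554]
tool_rot: [0.708, 0.706, 0.019, -0.012]
force: [-3.3, 6.7, 12.0]
finger_gap: -0.001
```

Request:
jog_arm(commands=[[0,0,-0.2,-0.12,0]])

```text
t: 19.6
tcp_pos: [0.5373, 0.2137, 0.0557]
tool_rot: [0.709, 0.705, 0.02, -0.013]
force: [-2.5, 5.0, 9.6]
finger_gap: 0.003
```

Request:
jog_arm(commands=[[0,0,-0.21,-0.12,0]])

```text
t: 19.68
tcp_pos: [0.5375, 0.2134, 0.0558]
tool_rot: [0.709, 0.704, 0.021, -0.014]
force: [-2.2, 5.1, 8.3]
finger_gap: -0.002
```

Request:
jog_arm(commands=[[0,-0.03,-0.08,-0.14,0]])

```text
t: 19.77
tcp_pos: [0.5374, 0.2137, 0.0557]
tool_rot: [0.71, 0.704, 0.023, -0.014]
force: [-0.9, 1.7, 8.1]
finger_gap: 0.001
```

Request:
jog_arm(commands=[[0,-0.03,-0.16,-0.14,0]])

```text
t: 19.85
tcp_pos: [0.5375, 0.2134, 0.0556]
tool_rot: [0.71, 0.704, 0.024, -0.014]
force: [-2.7, 4.9, 9.8]
finger_gap: -0.001
```

Request:
jog_arm(commands=[[0,-0.03,-0.17,-0.14,0]])

```text
t: 19.93
tcp_pos: [0.5375, 0.2132, 0.0556]
tool_rot: [0.71, 0.703, 0.025, -0.015]
force: [-2.1, 5.9, 10.7]
finger_gap: -0.0
```

Request:
jog_arm(commands=[[0,-0.03,-0.17,-0.135,0]])

```text
t: 20.02
tcp_pos: [0.5375, 0.2132, 0.0557]
tool_rot: [0.711, 0.703, 0.027, -0.015]
force: [-1.9, 6.1, 9.4]
finger_gap: -0.001
```

Request:
jog_arm(commands=[[0,-0.03,-0.19,-0.145,0]])

```text
t: 20.1
tcp_pos: [0.5375, 0.2131, 0.0557]
tool_rot: [0.711, 0.702, 0.029, -0.016]
force: [-1.9, 6.3, 10.4]
finger_gap: 0.001
```

Request:
jog_arm(commands=[[0,-0.03,-0.2,-0.145,0]])

```text
t: 20.18
tcp_pos: [0.5375, 0.2131, 0.0557]
tool_rot: [0.712, 0.702, 0.03, -0.016]
force: [-2.7, 6.4, 10.0]
finger_gap: 0.008
```

Request:
jog_arm(commands=[[0,-0.03,-0.2,-0.145,0]])

```text
t: 20.27
tcp_pos: [0.5375, 0.2131, 0.0557]
tool_rot: [0.712, 0.701, 0.032, -0.017]
force: [-2.1, 6.1, 9.4]
finger_gap: 0.0
```

Request:
jog_arm(commands=[[0,-0.03,-0.2,-0.145,0]])

```text
t: 20.35
tcp_pos: [0.5376, 0.213, 0.0557]
tool_rot: [0.713, 0.701, 0.034, -0.018]
force: [-1.9, 5.7, 9.3]
finger_gap: 0.0
```

Request:
jog_arm(commands=[[0,-0.03,-0.21,-0.16,0]])

```text
t: 20.43
tcp_pos: [0.5376, 0.2128, 0.0556]
tool_rot: [0.713, 0.7, 0.036, -0.018]
force: [-1.6, 7.4, 10.5]
finger_gap: 0.0
```

Request:
jog_arm(commands=[[0,-0.03,-0.22,-0.165,0]])

```text
t: 20.52
tcp_pos: [0.5376, 0.2128, 0.0556]
tool_rot: [0.714, 0.699, 0.037, -0.019]
force: [-4.0, 7.2, 11.0]
finger_gap: -0.0
```

Request:
jog_arm(commands=[[0,-0.03,-0.22,-0.165,0]])

```text
t: 20.6
tcp_pos: [0.5376, 0.2128, 0.0556]
tool_rot: [0.714, 0.699, 0.039, -0.02]
force: [-2.6, 7.1, 11.1]
finger_gap: 0.005
```

Request:
jog_arm(commands=[[0,-0.03,-0.22,-0.165,0]])

```text
t: 20.68
tcp_pos: [0.5376, 0.2128, 0.0556]
tool_rot: [0.715, 0.698, 0.041, -0.021]
force: [-3.4, 7.2, 10.6]
finger_gap: 0.002
```

Tangential force held at about 7.2 N for 0.3 s with a press of about 11 N, which works out to a nip of roughly 9–11 N. Lifting off and checking.

Request:
jog_arm(commands=[[0,0,-0.05,0,0],[0,0,0,0.15,0],[0,0,0,0.3,0],[0,0,0,1,0],[0,-0.3,0,3,0],[0,-0.3,0,4,0],[0,0,0,4,0]])

```text
t: 21.27
tcp_pos: [0.5243, 0.2113, 0.177]
tool_rot: [0.715, 0.697, 0.032, -0.027]
force: [0.5, -0.4, -0.3]
finger_gap: -0.006
```

Request:
jog_arm(commands=[[0,-1,-2.5,2,0],[0,-1,-3.5,0,0],[0,-1,-3.5,0,0],[0,-1,-3.5,0,0],[0,-1,-3.5,0,0],[0,0,-1.5,0,0],[0,0,0,0,0]])

```text
t: 21.85
tcp_pos: [0.4791, 0.0257, 0.2131]
tool_rot: [0.713, 0.7, 0.043, -0.016]
force: [-0.0, -0.8, 0.7]
finger_gap: 0.0
```

```bash
python3 s.py; python3 - <<'E'
from h import *
p=snapshot('wrist');save(p,'w9.png')
try: topface(p,(280,120),0,.057)
except Exception as e: print(e)
H=np.array([.5364,.1315,0])
for n in ('green_module_center','fixed_face'):
    for r in models.pinpoint(p,n): print(n,np.round(r['centre'],4),round(r['score'],2))
print(proj(p,H+np.array([[-22,-58,48],[22,-58,48],[-22,-74,48],[22,-74,48],[-30,-36,57],[30,-36,57],[-30,-58,57],[30,-58,57]])/1000.).round())
E
```

```text
21.95 [478.9  28.1 212.8] z [0.037 0.084] yawY -0.0187 F [ 0.7  0.3 -0. ] T [-0.06 -0.03 -0.05] g 0.001
centre 537.0878295898438 85.87545776367188 size 58.82939529418945 21.45443344116211 long axis deg 0.37390029430389404
green_module_center [0.536  0.0844 0.0329] 0.81
green_module_center [0.5405 0.13   0.0007] 0.19
fixed_face [0.5354 0.0783 0.0299] 0.71
fixed_face [0.3981 0.0349 0.0233] 0.63
[[309. 152.]
 [358. 151.]
 [309. 170.]
 [357. 169.]
 [300. 126.]
 [370. 125.]
 [301. 152.]
 [370. 151.]]
```

View pics/w9.png

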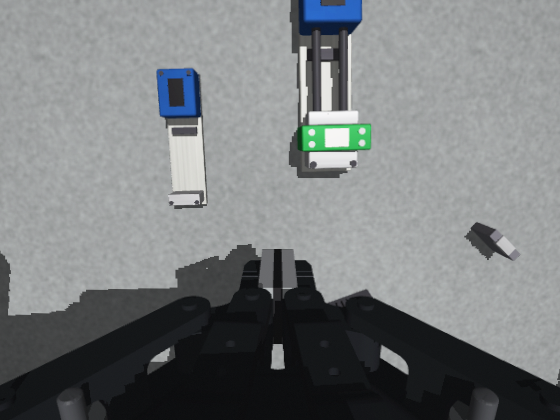

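```bash
python3 -c "
from h import *
st(); print(workorder.sign_off())"
```

```text
22.1 [479.   29.8 212.3] z [0.036 0.085] yawY -0.015 F [-0.7  0.2 -0.5] T [-0.01  0.02  0.04] g -0.0
the job is handed in; nothing more can be done
None
```

I stood the near green module upright on the large holder's floor, let it go, and clamped it with the thumbwheel. I handed the job in at t ≈ 22 s; no verdict was reported.

- **Placing:** The module touched down at about 23 N against the 40 N limit. After release its centre was 37 mm toward the fixed jaw from the holder's origin (y about -37 mm), within 1 mm of centre across it and square to about 0.2°.
- **Clamping:** It took two drags to close the jaw and a third, firmer press to tighten it. I held about 11 N down and 7 N of drag for roughly 0.3 s with the wheel stalled.
- **Last check:** The wrist picture shows the module flush between both jaws, square to about 0.4° and about 0.7 mm off centre across the holder. The arm is clear of everything.

**What I could not confirm:**
- **Nip force:** I estimated it at about 9–11 N from the drag force; it was never measured directly.
- **Press on the wheel:** The total force at the fingertip briefly reached about 14 N. That is above the 13 N guideline but under the 15 N limit.
- **Position against the fixed jaw:** My camera estimate put the module's centre at y about -46 mm in the holder. That is about 1 mm short of flush against the fixed jaw, within the 1.5 mm allowed and within calibration error.
- **Network disagreement:** In that last picture the network's fixed-face point read about 5 mm off my edge-based position. I went with the edges.

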